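# Hang two saddle tidies on a balance bar in the study

## Task

On the desk, hang the two red saddle tidies (not the blue one) astride the pivoting wooden bar so that it ends up level: first one red tidy on the white seat at the robot's left, let it go so that the bar tips, then the other on the white seat at the robot's right. Leave both hanging freely and at rest.

Things in the scene. Friction and masses are not known exactly. Their poses are not given: they have to be found in the camera images.
- red_tidy_1: One of two alike red saddle tidies, 150 g +-10 %, 100 (x) x 50 (y) x 104 mm high. Pockets 60 mm high, 22 to 50 mm either side of centre; between them, under a bridge plate 60-68 mm above the underside, a 44 mm wide slot runs along y, open below. On the bridge, a pale wood grip block 16 (x) x 40 (y) mm, up to 104 mm. Origin: centre of underside, z up; half turn is the same.
- red_tidy_2: The second red tidy, same size, axes and origin as the first; either may go first. Both stand upright on the desk; pinch the grip block across its 16 mm. The slot drops over the bar from above until the bridge rests on it. A blue tidy of the same shape is a bystander.
- seat_left (a point): Middle of the left (robot's left, +y) seat: white band on top of the pivoting pale wood bar, 350 long, 24 wide, 20 mm thick, top at 135 mm when level. Seats lie 122 mm either side of the pivot on a fixed brass stand. Brass collars, 6 mm proud, leave 80 mm clear per seat. Axes tip with the bar: x across it, y along it to the left end, z up. A hung tidy's origin is 60 mm below this point.
- seat_right (a point): Middle of the right (-y) seat, same axes and sizes. A weak damped spring holds the empty bar level; one hung tidy tips it to its stop, 0.22 rad: that seat sinks 26 mm, the other rises 26 mm. Lowering the second tidy onto the raised seat presses the bar back level with 1 to 2 N; let go at level height.

How it is judged (in metres and radians):
On the way:
1. one red tidy hangs let go on the left seat while the right seat has no red tidy yet ((((x of red_tidy_1 in the frame of seat_left between -0.025 and 0.025 m and y of red_tidy_1 in the frame of seat_left between -0.03 and 0.03 m and z of red_tidy_1 in the frame of seat_left between -0.075 and -0.045 m and contact force between the fingers and red_tidy_1 below 0.3 N) and not (distance between red_tidy_2 and seat_right below 0.11 m) and linear speed of red_tidy_1 below 0.05 m/s) or ((x of red_tidy_2 in the frame of seat_left between -0.025 and 0.025 m and y of red_tidy_2 in the frame of seat_left between -0.03 and 0.03 m and z of red_tidy_2 in the frame of seat_left between -0.075 and -0.045 m and contact force between the fingers and red_tidy_2 below 0.3 N) and not (distance between red_tidy_1 and seat_right below 0.11 m) and linear speed of red_tidy_2 below 0.05 m/s))), for 0.2 s.
At the end, for the whole second after the job is handed in: One red tidy hangs on the left seat and the other on the right seat, each astride the bar (underside 45 to 75 mm below the seat, within 25 mm across and 30 mm along the bar), not touched by the fingers and at rest, and the bar is level within 0.12 rad (7 degrees) ((((x of red_tidy_1 in the frame of seat_left between -0.025 and 0.025 m and y of red_tidy_1 in the frame of seat_left between -0.03 and 0.03 m and z of red_tidy_1 in the frame of seat_left between -0.075 and -0.045 m and contact force between the fingers and red_tidy_1 below 0.3 N) and (x of red_tidy_2 in the frame of seat_right between -0.025 and 0.025 m and y of red_tidy_2 in the frame of seat_right between -0.03 and 0.03 m and z of red_tidy_2 in the frame of seat_right between -0.075 and -0.045 m and contact force between the fingers and red_tidy_2 below 0.3 N)) or ((x of red_tidy_2 in the frame of seat_left between -0.025 and 0.025 m and y of red_tidy_2 in the frame of seat_left between -0.03 and 0.03 m and z of red_tidy_2 in the frame of seat_left between -0.075 and -0.045 m and contact force between the fingers and red_tidy_2 below 0.3 N) and (x of red_tidy_1 in the frame of seat_right between -0.025 and 0.025 m and y of red_tidy_1 in the frame of seat_right between -0.03 and 0.03 m and z of red_tidy_1 in the frame of seat_right between -0.075 and -0.045 m and contact force between the fingers and red_tidy_1 below 0.3 N))) and angle between seat_left's own z axis and vertical below 0.12 rad and linear speed of each of red_tidy_1, red_tidy_2 below 0.03 m/s).
It also fails if it takes over 72 s, if anything falls off the work surface, if the arm or the gripper's body presses on something with over 40 N, if the wrist force passes 120 N, or if a joint passes its speed limit or range.

## Robot

A 6-joint arm with a two-finger parallel gripper is mounted at the origin on the work surface. World frame = base frame: x ahead of the robot, y to its left, z up, the work surface at z = 0. Lengths are in m, angles in degrees, forces in N, time in s.
With the tool pointing down it reaches from about 0.4 to 0.825 m from the base axis. Payload 7 kg.
Tool frame: the origin (TCP) lies midway between the tips of the shut fingers; the grasp point (between the pads) lies r.pinch_z behind it (r.pinch_z is the distance from the TCP to the grasp point, in m); z points along the fingers, y is the line along which they close (so a half turn about z gives the same grasp; the last joint's range is limited). The gripper opens to 88 mm and grips with 3 to 60 N. Pads are 19 mm wide; open, the fingers measure 130 mm over their backs; the gripper's body (78 mm by 193 mm) begins 47 mm behind the grasp point.
Start: joints at [-51.159, 20.546, 0.682, 0, -70.136, -16.507], TCP at [0.256, -0.624, 0.227] pointing down, gripper open.
Joint ranges: [-176.03, 176.03], [-82.01, 121.73], [-58.28, 71.71], [-173.87, 95.51], [-174.79, -0.11], [-173.66, 173.66]. Speed limits (degrees/s): [136.94, 136.94, 172.46, 180, 180, 180].

## Interface

Orientations are given as [roll, pitch, yaw] about the fixed x, y, z axes, in that order (R = Rz(yaw) Ry(pitch) Rx(roll)).
In Python, from plant import r, optics, job gives the robot as it stands.
- The arm moves only by the shell command python3 -m crank 'ROWS' [FORCE]. ROWS is JSON, a list of rows, each an object with "xyz": the shift along the tool's x, y, z in units of 30 mm (1.0 is 30 mm), a list of three; "delta_rot": the turn, a rotation vector about the tool's x, y, z in degrees, a list of three; "claw": the closure, from 0 (fully open) to 1 (shut). A call has 1 to 20 rows; each row is the pose to reach, as a shift and turn from the pose commanded when the call began, along the tool's axes at that moment; what a row does not reach only later rows make up. A row lasts 1/8 s, in which the tool goes at most 62.5 mm and 10.7 degrees, less where a joint would pass 70% of its speed; a pose out of reach is approached as far as the arm can. A call with a gripper value outside its range is refused whole. The fingers move at their own pace and stop on an object; FORCE is the grip in N (left out, the last holds). Time passes only in rows, so rows that repeat a pose let the fingers close. It gives the time, the measured TCP pose, the force, the opening and the grip force at its end, in the units of the state.
- r.get_state(): the state, without advancing time (a new reading comes with each control period).
- optics.capture(name): name is "scene" or "top" or "wrist"; returns a dict with "img" (420x560x3 uint8, blue, green, red), "fovy" (degrees; the focal length in pixels is half the picture's height over the tangent of half this angle, whatever the lens; pixels are square), "cx", "cy" (the principal point, pixels), "dist" ([k1, k2, p1, p2, k3] as OpenCV has them; the pictures are not rectified), "eye" and "rotation" of the camera in the world; the wrist camera has in their place "hand_eye" (4x4, takes a point from camera to tool coordinates, whose origin is the TCP and whose axes are the flange's). Camera axes: x right, y up, looking along -z (the intrinsics and any distortion apply to the point x, -y, -z); pixel columns grow to the right and rows downward; lengths in m; the calibration is good to about 2 mm. A picture is of the moment at which its call begins: read the wrist's pose just before it. There is no depth.
- job.close_job(): hands the job in; it is judged then, once.
The state is a dict: "time_s": time; "joints": joint angles; "qd": joint speeds; "joint_torque": joint torques, N m; "tcp_pos": TCP position; "eef_rot": TCP orientation; "contact_force": force on the tool from outside, world axes, zero at the start; "moment": the same for the moment, N m; "gripper_width": finger opening in m; "gripper_force": force on a finger pad.
Only numpy, scipy, OpenCV 4.12 (cv2) and the standard library are available. Lean on these libraries where they do the work, as an engineer would, in place of code of your own. Each camera call takes 0.05 s, during which the arm holds its last target. There are 200 camera calls.

## Working session

There is one attempt and no reset: what is moved stays moved. The work goes in short steps, Python scripts to look and compute and a shell command to move; the robot and the scene stay as the last step left them, time stands still between calls to the robot, and variables do not carry over. Pictures are saved under pics/ and viewed, at most 10 in all, crops included, and the job is handed in when it is done.

```bash
mkdir -p pics; python3 - <<'E'
from plant import r, optics
import cv2, numpy as np
s=r.get_state(); print({k:np.round(v,3).tolist() for k,v in s.items()}, r.pinch_z)
a=optics.capture("scene"); b=optics.capture("top")
for n,c in(("scene",a),("top",b)):
    cv2.imwrite(f"pics/{n}0.png",c["img"]); print(n,c["fovy"],c["cx"],c["cy"],c["dist"],np.round(c["eye"],3),np.round(c["rotation"],3).tolist())
E
ls
```

```text
{'time_s': 0.0, 'joints': [-51.158, 20.593, 0.635, -0.022, -70.137, -16.504], 'qd': [0.0, -0.007, 0.001, 0.137, 0.011, 0.075], 'joint_torque': [-0.002, -58.272, 29.305, 6.997, 0.007, -0.0], 'tcp_pos': [0.256, -0.624, 0.226], 'eef_rot': [179.903, -0.008, -157.67], 'contact_force': [-0.527, 0.658, 0.956], 'moment': [-0.011, 0.041, 0.004], 'gripper_force': 0.0, 'gripper_width': 0.088} 0.0188
scene 48.20442335556986 280.2331333338833 208.48266120548521 [-0.14840128  0.          0.          0.          0.        ] [1.158 0.739 0.779] [54.425, 1.157, 139.33]
top 54.70982815014363 284.91004257160495 203.0913156038503 [-0.08727319  0.          0.          0.          0.        ] [0.482 0.014 1.067] [3.553, -0.653, -89.054]
pics
```

View pics/scene0.png

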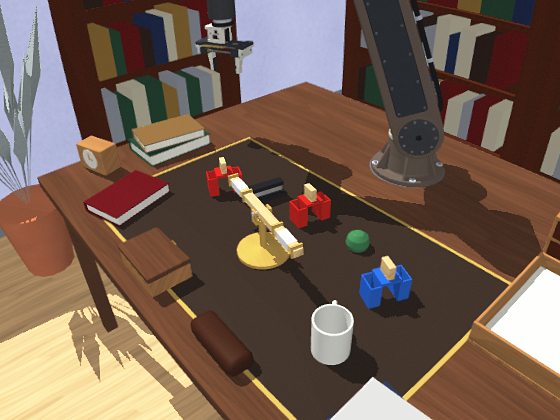

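View pics/top0.png

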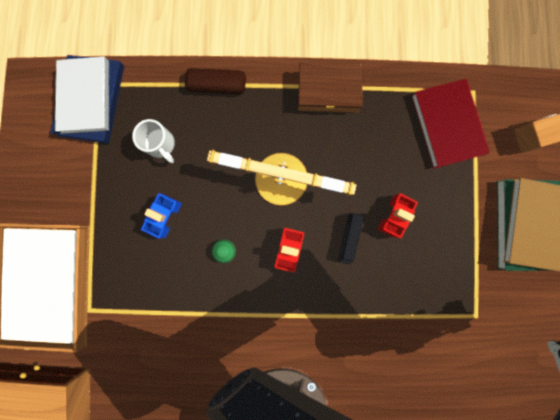

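The scene and top views show both red tidies, at top px (290,250) and (401,216), and the blue one at (160,215). The bar runs from (212,157) to (355,189), with white seats near (230,160) and (335,184). Next I measure them.

```bash
cat > h.py <<'E'
import cv2, numpy as np
from scipy.spatial.transform import Rotation as R
from plant import r, optics
def cam(name):
    s=r.get_state(); c=optics.capture(name); c["s"]=s
    f=210/np.tan(np.radians(c["fovy"]/2)); c["K"]=np.array([[f,0,c["cx"]],[0,f,c["cy"]],[0,0,1.]])
    if name=="wrist":
        T=np.eye(4); T[:3,:3]=R.from_euler("xyz",s["eef_rot"],degrees=True).as_matrix(); T[:3,3]=s["tcp_pos"]
        T=T@np.array(c["hand_eye"]); c["E"],c["M"]=T[:3,3],T[:3,:3]
    else:
        c["E"]=np.array(c["eye"]); q=np.array(c["rotation"]); c["M"]=q if q.shape==(3,3) else R.from_euler("xyz",q,degrees=True).as_matrix()
    return c
def plane(c,uv,z):
    p=cv2.undistortPoints(np.array(uv,float).reshape(-1,1,2),c["K"],np.array(c["dist"])).reshape(-1,2)
    d=np.c_[p[:,0],-p[:,1],-np.ones(len(p))]@c["M"].T
    return c["E"]+d*((z-c["E"][2])/d[:,2])[:,None]
def blobs(m,amin=30):
    n,l,st,ce=cv2.connectedComponentsWithStats(m.astype(np.uint8))
    return [(l==i,ce[i],st[i,4]) for i in range(1,n) if st[i,4]>=amin]
def masks(img):
    h,s,v=[x.astype(int) for x in cv2.split(cv2.cvtColor(img,cv2.COLOR_BGR2HSV))]
    red=((h<6)|(h>174))&(s>190)&(v>120)
    pale=(h>8)&(h<30)&(s>40)&(s<170)&(v>150)
    white=(s<40)&(v>150)
    return red,pale,white
def rect(m):
    pts=np.argwhere(m)[:,::-1].astype(np.float32)
    return cv2.boxPoints(cv2.minAreaRect(pts)), pts
E
python3 - <<'E'
from h import *
c=cam("top"); red,pale,white=masks(c["img"])
x=np.arange(560)[None];y=np.arange(420)[:,None]
roi=(x>100)&(x<470)&(y>95)&(y<300)
for n,m,z in(("red",red,.06),("pale",pale,.104),("white",white,.135)):
    for b,ce,a in blobs(m&roi,15):
        bx,_=rect(b); P=plane(c,bx,z); e=P[1:3]-P[:2]; L=np.linalg.norm(e[:,:2],axis=1); k=L.argmax()
        print(n,ce.round(1),a,"centre",plane(c,[ce],z)[0].round(4),"rectc",P.mean(0).round(4),"L",L.round(3),"yaw long",np.degrees(np.arctan2(e[k,1],e[k,0])).round(1)%180)
E
```

```text
red [448.2 127. ] 2660 centre [ 0.7485 -0.4139  0.06  ] rectc [ 0.74  -0.402  0.06 ] L [0.137 0.182] yaw long 178.4
red [398.7 216.3] 606 centre [ 0.5168 -0.2826  0.06  ] rectc [ 0.5187 -0.2856  0.06  ] L [0.104 0.056] yaw long 155.1
red [291.7 238.2] 372 centre [ 0.4583 -0.0149  0.06  ] rectc [ 0.4546 -0.0144  0.06  ] L [0.052 0.053] yaw long 78.9
red [285.6 261.7] 317 centre [ 0.4001 -0.0009  0.06  ] rectc [ 0.4014 -0.0026  0.06  ] L [0.045 0.053] yaw long 76.9
pale [213.2 156.4] 135 centre [0.6517 0.1776 0.104 ] rectc [0.6516 0.1773 0.104 ] L [0.029 0.028] yaw long 163.4
pale [283.1 170.2] 1610 centre [0.6211 0.0094 0.104 ] rectc [0.6231 0.0125 0.104 ] L [0.082 0.199] yaw long 72.4
pale [349.4 187.7] 137 centre [ 0.582 -0.15   0.104] rectc [ 0.5822 -0.1495  0.104 ] L [0.03 0.03] yaw long 80.8
pale [276.6 198.2] 273 centre [0.5536 0.0236 0.104 ] rectc [0.553  0.0233 0.104 ] L [0.027 0.09 ] yaw long 77.6
pale [153.8 214.8] 133 centre [0.5091 0.3162 0.104 ] rectc [0.5089 0.3156 0.104 ] L [0.017 0.046] yaw long 68.8
pale [405.5 214.9] 139 centre [ 0.519  -0.2861  0.104 ] rectc [ 0.5185 -0.2857  0.104 ] L [0.02  0.043] yaw long 66.7
pale [289.4 250.5] 136 centre [ 0.4302 -0.0088  0.104 ] rectc [ 0.43   -0.0089  0.104 ] L [0.018 0.042] yaw long 76.9
white [104. 112.] 231 centre [0.7499 0.4376 0.135 ] rectc [0.7501 0.4377 0.135 ] L [0.015 0.078] yaw long 3.5999999999999943
white [153.4 139.1] 1050 centre [0.6854 0.3146 0.135 ] rectc [0.6881 0.3097 0.135 ] L [0.078 0.116] yaw long 68.8
white [229.8 160.2] 270 centre [0.6379 0.1335 0.135 ] rectc [0.6381 0.1334 0.135 ] L [0.028 0.053] yaw long 78.3
white [332.5 183.9] 276 centre [ 0.5867 -0.1053  0.135 ] rectc [ 0.5869 -0.1055  0.135 ] L [0.028 0.053] yaw long 77.0
```

Both seats come out 0.244 m apart, as given, and the bar yaw is about −12°. Tidy A is at (0.519, −0.286), yaw −24°. Tidy B is at (0.430, −0.009), yaw −13.3°. I will approach A and check it with the wrist camera.

```bash
cat > go.py <<'E'
import sys, numpy as np
from scipy.spatial.transform import Rotation as R
from plant import r
def go(x,y,z,yaw):
    s=r.get_state(); M=R.from_euler("xyz",s["eef_rot"],degrees=True); T=R.from_euler("xyz",[180,0,yaw],degrees=True)
    d=M.inv().apply(np.array([x,y,z])-s["tcp_pos"])/.03
    print("xyz",d.round(2).tolist(),"rot",(M.inv()*T).as_rotvec(degrees=True).round(1).tolist(), "t",round(s["time_s"],2))
if __name__=="__main__": go(*map(float,sys.argv[1:]))
E
python3 go.py .519 -.286 .23 -114
```

```text
xyz [-12.38, 7.1, -0.13] rot [0.1, 0.0, -43.7] t 0.15
```

```bash
python3 -m crank '[{"xyz":[-1.5,0.9,-0.1],"delta_rot":[0,0,-6],"claw":0},{"xyz":[-3,1.8,-0.1],"delta_rot":[0,0,-12],"claw":0},{"xyz":[-4.6,2.7,-0.1],"delta_rot":[0,0,-18],"claw":0},{"xyz":[-6.2,3.6,-0.1],"delta_rot":[0,0,-24],"claw":0},{"xyz":[-7.8,4.5,-0.1],"delta_rot":[0,0,-30],"claw":0},{"xyz":[-9.4,5.4,-0.1],"delta_rot":[0,0,-36],"claw":0},{"xyz":[-11,6.3,-0.1],"delta_rot":[0,0,-40],"claw":0},{"xyz":[-12.38,7.1,-0.13],"delta_rot":[0,0,-43.7],"claw":0},{"xyz":[-12.38,7.1,-0.13],"delta_rot":[0,0,-43.7],"claw":0},{"xyz":[-12.38,7.1,-0.13],"delta_rot":[0,0,-43.7],"claw":0},{"xyz":[-12.38,7.1,-0.13],"delta_rot":[0,0,-43.7],"claw":0}]'
cat > w.py <<'E'
import sys
from h import *
c=cam("wrist"); cv2.imwrite(sys.argv[1],c["img"]); red,pale,white=masks(c["img"])
print(np.round(c["s"]["tcp_pos"],4),np.round(c["s"]["eef_rot"],2))
for n,m,z in(("red",red,.06),("pale",pale,.104),("white",white,float(sys.argv[2]))):
    for b,ce,a in blobs(m,150):
        bx,_=rect(b); P=plane(c,bx,z); e=P[1:3]-P[:2]; L=np.linalg.norm(e[:,:2],axis=1); k=L.argmax()
        print(n,ce.round(0),a,"rectc",P.mean(0).round(4),"L",L.round(3),"yaw",(np.degrees(np.arctan2(e[k,1],e[k,0])).round(1))%180)
E
python3 w.py pics/w1.png .135
```

```text
time_s: 1.52
tcp_pos: [0.5184, -0.2869, 0.2304]
eef_rot: [180.0, -0.0, -114.0]
contact_force: [1.0, 0.0, 0.5]
gripper_width: 0.0879
gripper_force: 0.0
[ 0.5184 -0.2869  0.2304] [ 1.7998e+02 -1.0000e-02 -1.1405e+02]
red [ 31. 133.] 8436 rectc [ 0.6864 -0.4167  0.06  ] L [0.187 0.081] yaw 55.2
red [286. 181.] 5385 rectc [ 0.5176 -0.2902  0.06  ] L [0.058 0.098] yaw 154.9
pale [60. 14.] 894 rectc [ 0.6057 -0.4707  0.104 ] L [0.054 0.014] yaw 169.5
pale [538.  88.] 2508 rectc [ 0.3147 -0.2775  0.104 ] L [0.013 0.149] yaw 90.5
pale [285. 192.] 1204 rectc [ 0.5175 -0.291   0.104 ] L [0.045 0.017] yaw 64.1
pale [499. 289.] 1194 rectc [ 0.3902 -0.1428  0.104 ] L [0.027 0.063] yaw 81.4
pale [ 66. 293.] 265 rectc [ 0.721  -0.2875  0.104 ] L [0.009 0.053] yaw 57.2
pale [415. 343.] 3108 rectc [ 0.4769 -0.1261  0.104 ] L [0.271 0.016] yaw 156.3
white [ 75. 120.] 632 rectc [ 0.6312 -0.3892  0.135 ] L [0.124 0.057] yaw 52.400000000000006
white [423. 257.] 1085 rectc [ 0.4415 -0.2115  0.135 ] L [0.024 0.045] yaw 104.5
white [151. 257.] 914 rectc [ 0.6242 -0.2924  0.135 ] L [0.046 0.018] yaw 17.30000000000001
white [354. 254.] 202 rectc [ 0.4883 -0.2356  0.135 ] L [0.044 0.003] yaw 169.4
white [291. 289.] 9419 rectc [ 0.5412 -0.2284  0.135 ] L [0.019 0.309] yaw 155.7
white [447. 323.] 973 rectc [ 0.4442 -0.1542  0.135 ] L [0.029 0.027] yaw 155.5
white [203. 405.] 12036 rectc [ 0.6506 -0.1623  0.135 ] L [0.332 0.03 ] yaw 156.3
```

View pics/w1.png

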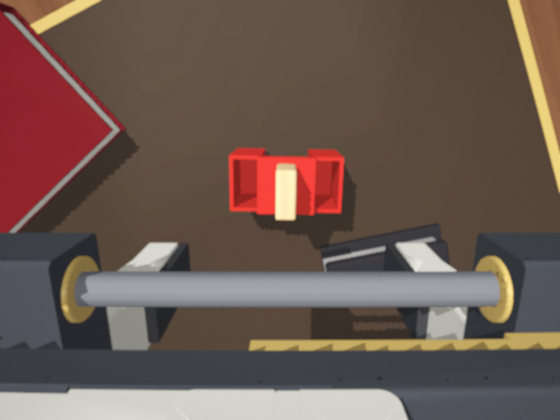

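The wrist view shows tidy A square in the frame, with its block at (285,192) and nothing between the fingers. It sits at about (0.518, −0.288), yaw −25°.

```bash
python3 go.py .518 -.288 .0715 -115.2
```

```text
xyz [0.03, -0.0, 5.3] rot [0.0, -0.0, 1.1] t 1.57
```

```bash
python3 -m crank '[{"xyz":[0.03,0,1],"delta_rot":[0,0,1.1],"claw":0.3},{"xyz":[0.03,0,2],"delta_rot":[0,0,1.1],"claw":0.3},{"xyz":[0.03,0,3],"delta_rot":[0,0,1.1],"claw":0.3},{"xyz":[0.03,0,4],"delta_rot":[0,0,1.1],"claw":0.3},{"xyz":[0.03,0,4.7],"delta_rot":[0,0,1.1],"claw":0.3},{"xyz":[0.03,0,5.3],"delta_rot":[0,0,1.1],"claw":0.3},{"xyz":[0.03,0,5.3],"delta_rot":[0,0,1.1],"claw":0.3},{"xyz":[0.03,0,5.3],"delta_rot":[0,0,1.1],"claw":1},{"xyz":[0.03,0,5.3],"delta_rot":[0,0,1.1],"claw":1},{"xyz":[0.03,0,5.3],"delta_rot":[0,0,1.1],"claw":1},{"xyz":[0.03,0,5.3],"delta_rot":[0,0,1.1],"claw":1},{"xyz":[0.03,0,5.3],"delta_rot":[0,0,1.1],"claw":1},{"xyz":[0.03,0,5.3],"delta_rot":[0,0,1.1],"claw":1},{"xyz":[0.03,0,4.3],"delta_rot":[0,0,1.1],"claw":1},{"xyz":[0.03,0,3],"delta_rot":[0,0,1.1],"claw":1},{"xyz":[0.03,0,1.5],"delta_rot":[0,0,1.1],"claw":1},{"xyz":[0.03,0,0],"delta_rot":[0,0,1.1],"claw":1},{"xyz":[0.03,0,-1.8],"delta_rot":[0,0,1.1],"claw":1},{"xyz":[0.03,0,-3],"delta_rot":[0,0,1.1],"claw":1},{"xyz":[0.03,0,-3],"delta_rot":[0,0,1.1],"claw":1}]' 20
python3 go.py .638 .1335 .28 -102.1
```

```text
time_s: 4.08
tcp_pos: [0.5197, -0.2875, 0.3237]
eef_rot: [-179.7, 0.0, -115.1]
contact_force: [0.1, 0.3, -2.4]
gripper_width: 0.0162
gripper_force: 20.0
xyz [-14.38, 2.38, 1.46] rot [-0.3, 0.0, -13.0] t 4.08
```

```bash
python3 -m crank '[{"xyz":[-0.7,0.1,0.1],"delta_rot":[0,0,-1],"claw":1},{"xyz":[-1.8,0.3,0.2],"delta_rot":[0,0,-2],"claw":1},{"xyz":[-3,0.5,0.3],"delta_rot":[0,0,-3],"claw":1},{"xyz":[-4.2,0.7,0.4],"delta_rot":[0,0,-4],"claw":1},{"xyz":[-5.4,0.9,0.5],"delta_rot":[0,0,-5],"claw":1},{"xyz":[-6.6,1.1,0.6],"delta_rot":[0,0,-6],"claw":1},{"xyz":[-7.8,1.3,0.7],"delta_rot":[0,0,-7],"claw":1},{"xyz":[-9,1.5,0.8],"delta_rot":[0,0,-8],"claw":1},{"xyz":[-10.2,1.7,1],"delta_rot":[0,0,-9.5],"claw":1},{"xyz":[-11.4,1.9,1.1],"delta_rot":[0,0,-10.5],"claw":1},{"xyz":[-12.6,2.1,1.2],"delta_rot":[0,0,-11.5],"claw":1},{"xyz":[-13.6,2.3,1.3],"delta_rot":[0,0,-12.5],"claw":1},{"xyz":[-14.2,2.38,1.46],"delta_rot":[0.3,0,-13],"claw":1},{"xyz":[-14.38,2.38,1.46],"delta_rot":[0.3,0,-13],"claw":1},{"xyz":[-14.38,2.38,1.46],"delta_rot":[0.3,0,-13],"claw":1},{"xyz":[-14.38,2.38,1.46],"delta_rot":[0.3,0,-13],"claw":1}]'
python3 w.py pics/w2.png .135 | grep -v red; python3 go.py .638 .1335 .147 -102.1
```

```text
time_s: 6.08
tcp_pos: [0.6367, 0.1331, 0.2769]
eef_rot: [-179.7, -0.0, -102.1]
contact_force: [0.2, -0.2, -1.1]
gripper_width: 0.0158
gripper_force: 20.0
[0.6367 0.1331 0.2769] [-1.7969e+02 -3.0000e-02 -1.0212e+02]
pale [287.  63.] 13715 rectc [0.6184 0.0475 0.104 ] L [0.103 0.128] yaw 80.2
pale [ 82. 148.] 876 rectc [0.8072 0.0631 0.104 ] L [0.009 0.079] yaw 90.2
pale [ 20. 219.] 4834 rectc [0.871 0.095 0.104] L [0.054 0.147] yaw 69.0
pale [287. 245.] 2279 rectc [0.6496 0.1887 0.104 ] L [0.039 0.055] yaw 78.7
pale [339. 289.] 393 rectc [0.6098 0.2443 0.104 ] L [0.008 0.068] yaw 82.7
pale [201. 333.] 8883 rectc [0.7076 0.2675 0.104 ] L [0.495 0.051] yaw 168.1
white [286. 180.] 1310 rectc [0.6352 0.1225 0.135 ] L [0.025 0.033] yaw 78.4
white [248. 255.] 383 rectc [0.6804 0.1817 0.135 ] L [0.025 0.016] yaw 76.0
white [324. 256.] 450 rectc [0.6184 0.1949 0.135 ] L [0.016 0.025] yaw 79.7
white [286. 289.] 235 rectc [0.6538 0.2171 0.135 ] L [0.057 0.007] yaw 168.0
white [203. 405.] 11763 rectc [0.7636 0.3223 0.135 ] L [0.037 0.394] yaw 168.5
xyz [-0.02, -0.01, 4.33] rot [-0.3, -0.0, -0.0] t 6.12
```

View pics/w2.png

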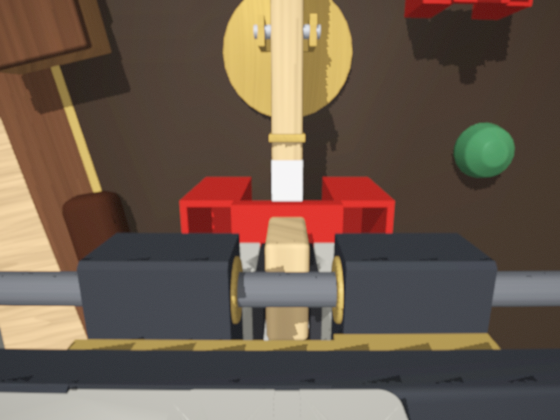

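Wrist view: the bar (x≈287) is centred under the tidy and its grip block, and the white seat's inner end is at (286,162), where it should be. Lowering.

```bash
python3 -m crank '[{"xyz":[0,0,0.4],"delta_rot":[0,0,0],"claw":1},{"xyz":[0,0,0.9],"delta_rot":[0,0,0],"claw":1},{"xyz":[0,0,1.4],"delta_rot":[0,0,0],"claw":1},{"xyz":[0,0,1.9],"delta_rot":[0,0,0],"claw":1},{"xyz":[0,0,2.4],"delta_rot":[0,0,0],"claw":1},{"xyz":[0,0,2.9],"delta_rot":[0,0,0],"claw":1},{"xyz":[0,0,3.4],"delta_rot":[0,0,0],"claw":1},{"xyz":[0,0,3.8],"delta_rot":[0,0,0],"claw":1},{"xyz":[0,0,4.1],"delta_rot":[0,0,0],"claw":1},{"xyz":[0,0,4.3],"delta_rot":[0,0,0],"claw":1},{"xyz":[0,0,4.4],"delta_rot":[0,0,0],"claw":1},{"xyz":[0,0,4.4],"delta_rot":[0,0,0],"claw":1},{"xyz":[0,0,4.4],"delta_rot":[0,0,0],"claw":1}]'; python3 go.py .638 .1335 .147 -102.1
```

```text
time_s: 7.75
tcp_pos: [0.6377, 0.1338, 0.1451]
eef_rot: [-179.7, -0.0, -102.1]
contact_force: [1.1, -0.6, -1.3]
gripper_width: 0.0156
gripper_force: 20.0
xyz [0.01, -0.01, -0.06] rot [-0.3, -0.0, 0.0] t 7.75
```

```bash
python3 -m crank '[{"xyz":[0,0,0],"delta_rot":[0,0,0],"claw":0.6},{"xyz":[0,0,0],"delta_rot":[0,0,0],"claw":0.4},{"xyz":[0,0,0],"delta_rot":[0,0,0],"claw":0.4},{"xyz":[0,0,0],"delta_rot":[0,0,0],"claw":0.4},{"xyz":[0,0,0],"delta_rot":[0,0,0],"claw":0.4},{"xyz":[0,0,0],"delta_rot":[0,0,0],"claw":0.4},{"xyz":[0,0,-0.5],"delta_rot":[0,0,0],"claw":0.4},{"xyz":[0,0,-1.5],"delta_rot":[0,0,0],"claw":0.4},{"xyz":[0,0,-3],"delta_rot":[0,0,0],"claw":0.4},{"xyz":[0,0,-4],"delta_rot":[0,0,0],"claw":0.4},{"xyz":[0,0,-4],"delta_rot":[0,0,0],"claw":0.4}]'; python3 go.py .43 -.009 .23 -103.2
python3 - <<'E'
from h import *
cv2.imwrite("pics/s1.png",cam("scene")["img"])
E
```

```text
time_s: 9.12
tcp_pos: [0.6383, 0.1343, 0.2692]
eef_rot: [-179.4, 0.2, -102.1]
contact_force: [0.5, 1.5, -0.4]
gripper_width: 0.0524
gripper_force: 0.0
xyz [6.13, 5.81, 1.23] rot [-0.6, 0.2, 1.1] t 9.12
```

View pics/s1.png

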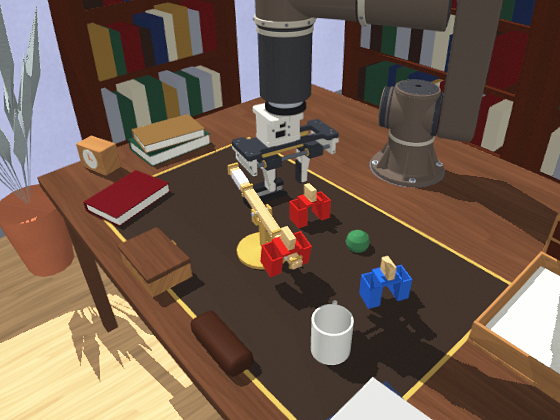

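The scene view shows the first tidy astride the left seat at (287,252), with the bar tipped and the right end raised at (240,175). Tidy B is untouched at (310,207), so I move on to it.

```bash
python3 -m crank '[{"xyz":[1,0.95,0.2],"delta_rot":[0,0,0],"claw":0.4},{"xyz":[2.1,2,0.4],"delta_rot":[0,0,0],"claw":0.3},{"xyz":[3.2,3,0.6],"delta_rot":[0,0,0],"claw":0.3},{"xyz":[4.3,4,0.8],"delta_rot":[0,0,1],"claw":0.3},{"xyz":[5.4,5,1],"delta_rot":[0,0,1.1],"claw":0.3},{"xyz":[6.13,5.81,1.23],"delta_rot":[0,0,1.1],"claw":0.3},{"xyz":[6.13,5.81,1.23],"delta_rot":[0,0,1.1],"claw":0.3},{"xyz":[6.13,5.81,1.23],"delta_rot":[0,0,1.1],"claw":0.3},{"xyz":[6.13,5.81,1.23],"delta_rot":[0,0,1.1],"claw":0.3}]'
python3 w.py pics/w3.png .135 |head -8;  python3 go.py .43 -.009 .0715 -103.2
```

```text
time_s: 10.3
tcp_pos: [0.4288, -0.0091, 0.2269]
eef_rot: [-179.7, -0.0, -103.1]
contact_force: [-1.3, -0.2, 0.4]
gripper_width: 0.0613
gripper_force: 0.0
[ 0.4288 -0.0091  0.2269] [-1.7971e+02 -4.0000e-02 -1.0315e+02]
red [287. 181.] 5574 rectc [ 0.4283 -0.0132  0.06  ] L [0.098 0.058] yaw 166.8
pale [453. 114.] 2890 rectc [ 0.2964 -0.0355  0.104 ] L [0.009 0.172] yaw 90.4
pale [477. 138.] 826 rectc [ 0.2811 -0.0182  0.104 ] L [0.005 0.11 ] yaw 89.8
pale [517. 173.] 578 rectc [0.2543 0.0098 0.104 ] L [0.005 0.096] yaw 89.7
pale [286. 192.] 1230 rectc [ 0.4283 -0.0139  0.104 ] L [0.016 0.044] yaw 77.2
pale [127. 210.] 7271 rectc [ 0.5514 -0.0237  0.104 ] L [0.07  0.096] yaw 142.0
pale [ 22. 203.] 2210 rectc [ 0.6314 -0.0527  0.104 ] L [0.037 0.053] yaw 73.8
xyz [-0.02, -0.01, 5.18] rot [-0.3, -0.0, 0.0] t 10.35
```

View pics/w3.png

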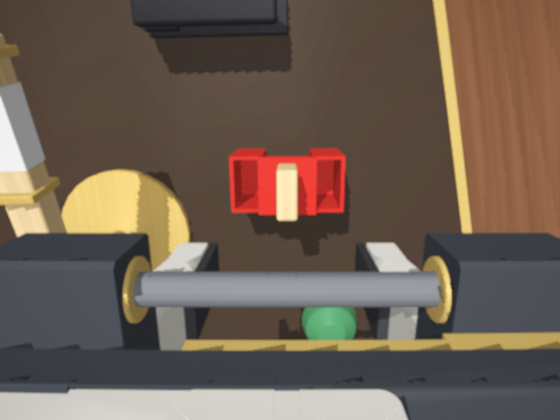

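Tidy B sits square in the wrist view with its block at (287,192), at about (0.429, −0.012), and the ball at (330,320) is clear of the fingers. Grasping.

```bash
python3 -m crank '[{"xyz":[0.07,0,1],"delta_rot":[0,0,0],"claw":0.3},{"xyz":[0.07,0,2],"delta_rot":[0,0,0],"claw":0.3},{"xyz":[0.07,0,3],"delta_rot":[0,0,0],"claw":0.3},{"xyz":[0.07,0,4],"delta_rot":[0,0,0],"claw":0.3},{"xyz":[0.07,0,4.7],"delta_rot":[0,0,0],"claw":0.3},{"xyz":[0.07,0,5.2],"delta_rot":[0,0,0],"claw":0.3},{"xyz":[0.07,0,5.2],"delta_rot":[0,0,0],"claw":0.3},{"xyz":[0.07,0,5.2],"delta_rot":[0,0,0],"claw":1},{"xyz":[0.07,0,5.2],"delta_rot":[0,0,0],"claw":1},{"xyz":[0.07,0,5.2],"delta_rot":[0,0,0],"claw":1},{"xyz":[0.07,0,5.2],"delta_rot":[0,0,0],"claw":1},{"xyz":[0.07,0,5.2],"delta_rot":[0,0,0],"claw":1},{"xyz":[0.07,0,5.2],"delta_rot":[0,0,0],"claw":1}]' 20
python3 -m crank '[{"xyz":[0,0,-0.7],"delta_rot":[0,0,0],"claw":1},{"xyz":[0,0,-1.9],"delta_rot":[0,0,0],"claw":1},{"xyz":[0,0,-3.2],"delta_rot":[0,0,0],"claw":1},{"xyz":[0,0,-4.5],"delta_rot":[0,0,0],"claw":1},{"xyz":[0,0,-5.8],"delta_rot":[0,0,0],"claw":1},{"xyz":[0,0,-7],"delta_rot":[0,0,0],"claw":1},{"xyz":[0,0,-8],"delta_rot":[0,0,0],"claw":1},{"xyz":[0,0,-8],"delta_rot":[0,0,0],"claw":1},{"xyz":[0,0,-8],"delta_rot":[0,0,0],"claw":1}]'
python3 go.py .587 -.1053 .29 -102.1
```

```text
time_s: 11.98
tcp_pos: [0.4285, -0.0118, 0.0711]
eef_rot: [-179.7, -0.0, -103.2]
contact_force: [-0.5, -0.9, 1.7]
gripper_width: 0.0161
gripper_force: 20.0
time_s: 13.1
tcp_pos: [0.4266, -0.0114, 0.31]
eef_rot: [-179.8, -0.0, -103.2]
contact_force: [-0.8, -0.1, -1.8]
gripper_width: 0.016
gripper_force: 20.0
xyz [1.83, -5.92, 0.69] rot [-0.2, -0.0, -1.1] t 13.1
```

```bash
python3 -m crank '[{"xyz":[0.2,-0.5,0],"delta_rot":[0,0,0],"claw":1},{"xyz":[0.5,-1.5,0],"delta_rot":[0,0,0],"claw":1},{"xyz":[0.8,-2.6,0.2],"delta_rot":[0,0,0],"claw":1},{"xyz":[1.1,-3.7,0.3],"delta_rot":[0,0,-1],"claw":1},{"xyz":[1.5,-4.8,0.5],"delta_rot":[0,0,-1.1],"claw":1},{"xyz":[1.7,-5.5,0.6],"delta_rot":[0,0,-1.1],"claw":1},{"xyz":[1.83,-5.92,0.69],"delta_rot":[0,0,-1.1],"claw":1},{"xyz":[1.83,-5.92,0.69],"delta_rot":[0,0,-1.1],"claw":1},{"xyz":[1.83,-5.92,0.69],"delta_rot":[0,0,-1.1],"claw":1},{"xyz":[1.83,-5.92,0.69],"delta_rot":[0,0,-1.1],"claw":1}]'
python3 w.py pics/w4.png .161 |grep white;python3 go.py .587 -.1053 .1465 -102.1
```

```text
time_s: 14.35
tcp_pos: [0.5874, -0.105, 0.2917]
eef_rot: [-179.7, -0.0, -102.0]
contact_force: [-0.0, -0.3, -1.9]
gripper_width: 0.0156
gripper_force: 20.0
white [289. 187.] 1208 rectc [ 0.5851 -0.112   0.161 ] L [0.026 0.029] yaw 78.6
white [249. 256.] 440 rectc [ 0.6288 -0.0611  0.161 ] L [0.016 0.023] yaw 76.8
white [324. 256.] 467 rectc [ 0.5693 -0.0476  0.161 ] L [0.015 0.025] yaw 79.8
white [ 40. 287.] 1519 rectc [ 0.8124 -0.0702  0.161 ] L [0.069 0.019] yaw 168.5
white [289. 288.] 2039 rectc [ 0.6029 -0.0264  0.161 ] L [0.079 0.02 ] yaw 168.1
white [526. 288.] 1234 rectc [0.4055 0.0155 0.161 ] L [0.056 0.019] yaw 167.7
white [326. 328.] 184 rectc [0.579  0.0158 0.161 ] L [0.007 0.025] yaw 79.7
white [203. 405.] 12031 rectc [0.709  0.0748 0.161 ] L [0.38  0.034] yaw 168.6
xyz [0.01, 0.04, 4.84] rot [-0.3, -0.0, 0.1] t 14.4
```

View pics/w4.png

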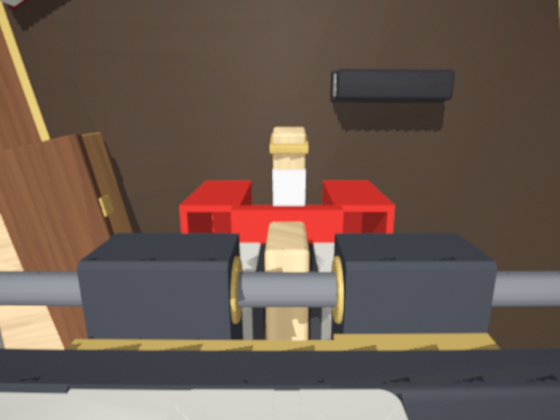

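The bar (x≈289) is centred under the tidy, and the outer end of the right seat at (289,170) is where I expected it. Pressing down slowly to level height.

```bash
python3 -m crank '[{"xyz":[0,0.03,0.4],"delta_rot":[0,0,0],"claw":1},{"xyz":[0,0.03,0.9],"delta_rot":[0,0,0],"claw":1},{"xyz":[0,0.03,1.4],"delta_rot":[0,0,0],"claw":1},{"xyz":[0,0.03,1.9],"delta_rot":[0,0,0],"claw":1},{"xyz":[0,0.03,2.4],"delta_rot":[0,0,0],"claw":1},{"xyz":[0,0.03,2.9],"delta_rot":[0,0,0],"claw":1},{"xyz":[0,0.03,3.3],"delta_rot":[0,0,0],"claw":1},{"xyz":[0,0.03,3.6],"delta_rot":[0,0,0],"claw":1},{"xyz":[0,0.03,3.8],"delta_rot":[0,0,0],"claw":1},{"xyz":[0,0.03,4],"delta_rot":[0,0,0],"claw":1},{"xyz":[0,0.03,4.2],"delta_rot":[0,0,0],"claw":1},{"xyz":[0,0.03,4.4],"delta_rot":[0,0,0],"claw":1},{"xyz":[0,0.03,4.6],"delta_rot":[0,0,0],"claw":1},{"xyz":[0,0.03,4.7],"delta_rot":[0,0,0],"claw":1},{"xyz":[0,0.03,4.8],"delta_rot":[0,0,0],"claw":1},{"xyz":[0,0.03,4.8],"delta_rot":[0,0,0],"claw":1},{"xyz":[0,0.03,4.8],"delta_rot":[0,0,0],"claw":1},{"xyz":[0,0.03,4.8],"delta_rot":[0,0,0],"claw":1},{"xyz":[0,0.03,4.8],"delta_rot":[0,0,0],"claw":1},{"xyz":[0,0.03,4.8],"delta_rot":[0,0,0],"claw":1}]'
python3 - <<'E'
from h import *
i=cam("scene")["img"][130:300,180:420]
cv2.imwrite("pics/s2.png",cv2.resize(i,None,fx=3,fy=3))
E
```

```text
time_s: 16.9
tcp_pos: [0.5876, -0.1054, 0.1473]
eef_rot: [-179.7, -0.0, -102.1]
contact_force: [-0.8, -0.8, -0.1]
gripper_width: 0.0159
gripper_force: 20.0
```

View pics/s2.png

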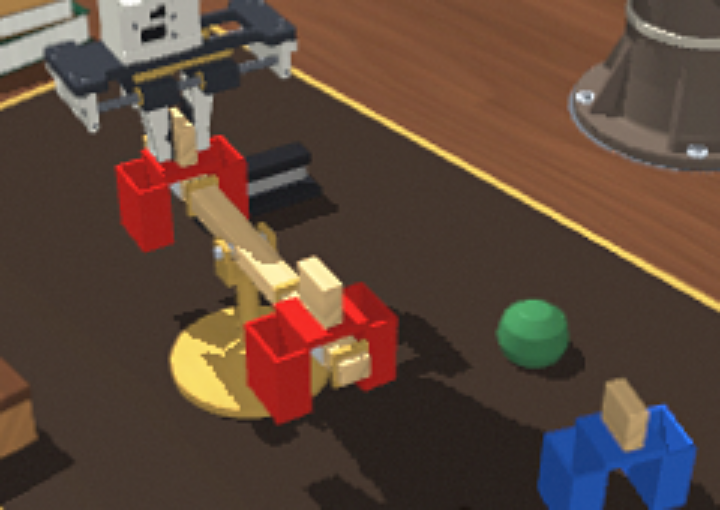

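The crop shows the second tidy on the right seat at crop (182,190), the first on the left seat at (320,345), and the bar about level. Releasing.

```bash
python3 -m crank '[{"xyz":[0,0,0],"delta_rot":[0,0,0],"claw":0.75},{"xyz":[0,0,0],"delta_rot":[0,0,0],"claw":0.6},{"xyz":[0,0,0],"delta_rot":[0,0,0],"claw":0.5},{"xyz":[0,0,0],"delta_rot":[0,0,0],"claw":0.5},{"xyz":[0,0,0],"delta_rot":[0,0,0],"claw":0.5},{"xyz":[0,0,0],"delta_rot":[0,0,0],"claw":0.5},{"xyz":[0,0,-0.5],"delta_rot":[0,0,0],"claw":0.5},{"xyz":[0,0,-1.5],"delta_rot":[0,0,0],"claw":0.5},{"xyz":[0,0,-3],"delta_rot":[0,0,0],"claw":0.5},{"xyz":[0,0,-4.5],"delta_rot":[0,0,0],"claw":0.5},{"xyz":[0,0,-6],"delta_rot":[0,0,0],"claw":0.5},{"xyz":[0,0,-6],"delta_rot":[0,0,0],"claw":0.5},{"xyz":[0,0,-6],"delta_rot":[0,0,0],"claw":0.5},{"xyz":[0,0,-6],"delta_rot":[0,0,0],"claw":0.5},{"xyz":[0,0,-6],"delta_rot":[0,0,0],"claw":0.5},{"xyz":[0,0,-6],"delta_rot":[0,0,0],"claw":0.5},{"xyz":[0,0,-6],"delta_rot":[0,0,0],"claw":0.5},{"xyz":[0,0,-6],"delta_rot":[0,0,0],"claw":0.5}]'
python3 - <<'E'
from h import *
i=cam("scene")["img"][130:300,180:420]
cv2.imwrite("pics/s3.png",cv2.resize(i,None,fx=3,fy=3))
E
```

```text
time_s: 19.2
tcp_pos: [0.5867, -0.1051, 0.3271]
eef_rot: [-179.7, -0.0, -102.1]
contact_force: [-0.7, -0.2, -0.1]
gripper_width: 0.044
gripper_force: 0.0
```

View pics/s3.png

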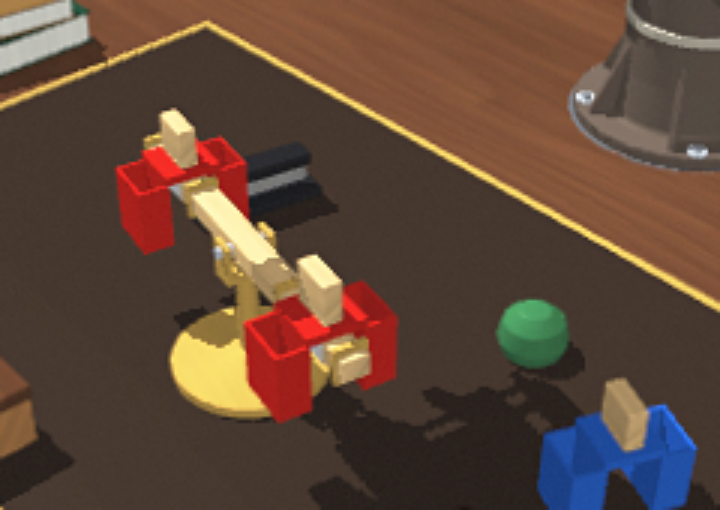

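Both tidies hang free at crop (180,190) and (320,345). They have not shifted visibly from the level pose before release, so I am handing in.

```bash
python3 -c "
from plant import job
print(job.close_job())"
```

```text
the job is handed in; nothing more can be done
None
```

I hung both red tidies on the bar, left seat first and then right; in the last picture both hang free, still, and the bar looks level. I handed the job in at about 19 s, and no verdict was returned.

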